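# Wind a worm-drive tilt stage on to its next division and lock it

### The job

The tilt stage that carries the specimen has been left a few degrees past one long mark of its drum, with the crank's spring pin out of its hole and riding on the index plate. Lift the pin clear by its knob, wind the crank clockwise (seen from above) between two and three turns until the stage comes to its next long mark, 15 degrees, then let the pin ride lightly on the plate and feel for the locking hole there until it drops fully home. Never force the pin against the plate or the side of its hole (25 N would score them), and leave the specimen in its cup and the things lying about where they are.

Things in the scene. Friction and masses are not known exactly. Their poses are not given: they have to be found in the camera images.
- tilt_stage: Fixed tilt stage: grey base plate 140 (x) x 214 (y) x 14 mm. Origin: centre of its underside; x to the back (away from the robot at yaw 0), y left, z up. Right half: open-fronted gear case (98 x 70 mm, 92 mm high) with a vertical worm, index plate and crank on top. Left half: aluminium table on a shaft along y, 52 mm above the desk, with a graduated drum at its left end.
- crank_centre (a point): Point on the crank's vertical axis, level with the top face of the index plate, a round steel disc 97 mm across and 6 mm thick; at (-17, -58, 98) mm in the stage's frame. The plate has one locking hole, brass-bushed, 8 mm across, 38 mm from this axis. The plate's setting, turned in its slots, is not reported.
- drum_pointer (a point): Tip of the small black pointer over the steel drum (44 mm across) at the left end of the table's shaft. The drum turns with the table; long marks every 15 degrees, short ones every 5.
- crank (a joint): Turn of the crank in rad, growing clockwise seen from above (many turns); starts at 0.7 to 5.5. At reading a the knob's axis stands, in the stage's axes from crank_centre, at x = -38 cos(a), y = +38 sin(a) mm. It takes 2 to 3 N at the knob, 1.5 N more while the pin rides, and stays where left. The locking hole is met at whole turns, give or take 20 degrees (0.35 rad): to be seen or felt for.
- tilt_table (a joint): Tilt of the table in rad, driven by the worm: crank / 72, so one turn of the crank is 5 degrees. 0 = level, at a long mark; it grows as the table's front edge dips. It starts between 0.5 and 4.4 degrees; the next long mark is 15 degrees (0.262), at a crank reading of about 6 pi.
- plunger (a joint): Lift of the spring pin (with its knob) in the crank's end, in m: 0 = fully home in the hole, 0.007 to 0.008 = pin tip riding on the plate's face, 0.014 = upper stop. The spring presses it down with about 3.5 N at 0, 5.5 N riding and 6.5 N lifted clear; it starts riding.
- knob: Black knurled cylinder, 20 mm across, 34 mm high, on top of the pin: the thing to hold. It revolves freely on the pin, so it is carried round without turning the hand. Origin: centre of its lower end, 26.5 mm above the plate's face when the pin is home, about 34 mm when it rides. Below it, on the crank arm, a steel boss 20 mm across, its top 23 mm above the plate's face.
- lock_pin: The spring pin, steel, 6 mm across with a round tip, below the knob on the same axis; it fits the 8 mm hole with 1 mm to spare all round. Origin on its axis, level with the plate's face when home (the tip 8 mm lower). Home in the right hole, it holds the table within 0.4 degrees of its mark.
- specimen: Round resin metallographic mount, 30 mm across, 16 mm high, standing loose in the cup on the table. Origin: centre of its underside.
- cup (a point): Centre of the floor of the steel cup on the tilting table (33 mm inside, rim 9 mm high).
- spare_mount: Bystander in front of the stage: another round resin mount, 30 mm across, 16 mm high. Origin: centre of its underside.
- hex_key: Bystander in front of the stage: small black hex key, 72 mm long, 5 mm high, lying flat. Origin: centre of its underside.
- screwdriver: Bystander to the right of the stage: screwdriver 130 mm long, 19 mm high, lying flat. Origin: centre of its underside.
Mind the look-alikes: they are no part of the job. Leave any purple or yellow look-alike of the specimen alone.

How it is judged:
By the outcome, as a careful person would: the job done as asked, in the order asked, and still so for the second after the job is handed in, with the robot touching nothing.
It also fails if it takes over 69 s, if anything falls off the work surface, if the arm or the gripper's body presses on something with over 40 N, if the wrist force passes 120 N, or if a joint passes its speed limit or range.

### The arm

A 6-joint arm with a two-finger parallel gripper is mounted at the origin on a cart in front of the work surface, level with it; the furniture and walls round the work are solid. World frame = base frame: x ahead of the robot, y to its left, z up, the work surface at z = 0. Lengths are in m, angles in rad, forces in N, time in s.
With the tool pointing down it reaches from about 0.25 to 0.775 m from the base axis. Payload 4 kg.
Tool frame: the origin (TCP) lies between the finger pads; the fingertips stand 14 mm ahead of it and the grasp point (between the pads) lies 5 mm behind it (robot.tips_ahead is the distance from the TCP to the fingertips, in m); z points along the fingers, y is the direction in which the jaws open and shut (so a half turn about z gives the same grasp; the last joint's range is limited). The gripper opens to 94 mm and grips with 3 to 60 N. Pads are 16 mm wide; open, the fingers measure 119 mm over their backs; the gripper's body (75 mm by 177 mm) begins 78 mm behind the grasp point.
Start: joints at [1.013, 0.087, 1.371, -0, 1.684, -0.103], TCP at [0.242, 0.494, 0.22] pointing down, gripper open.
Joint ranges: [-3.1, 3.1], [-0.76, 2.03], [0.27, 2.55], [-1.08, 4.22], [0.17, 2.65], [-2.57, 2.57]. Speed limits (rad/s): [2.79, 2.79, 3.14, 3.14, 3.14, 3.14].

### API

Orientations are given as [roll, pitch, yaw] about the fixed x, y, z axes, in that order (R = Rz(yaw) Ry(pitch) Rx(roll)).
In Python, from bench import robot, optics, job gives the robot as it stands.
- The arm moves only by the tool apply_moves, never from a script. Its argument "moves" is a list of rows, each a list of 3 entries, a list of its own where there are three numbers: the shift along the tool's x, y, z in cm, then the turn, a rotation vector about the tool's x, y, z in rad, then the opening, from 0 (shut) to 1 (fully open). In form: [[[tx, ty, tz], [rx, ry, rz], grip], ...]. A call has exactly 10 rows; each row is the pose to reach, as a shift and turn from the pose commanded when the call began, along the tool's axes at that moment; what a row does not reach only later rows make up. A row lasts 1/12 s, in which the tool goes at most 41.7 mm and 7.16 degrees, less where a joint would pass 70% of its speed; a pose out of reach is approached as far as the arm can. A call with a gripper value outside its range is refused whole. The fingers move at their own pace and stop on an object; the grip force is fixed at half the most. Time passes only in rows, so rows that repeat a pose let the fingers close, or fill a call up. It gives the time, the measured TCP pose, the force and the opening at its end, in the units of the state.
- robot.get_obs(): the state, without advancing time (a new reading comes with each control period).
- optics.snapshot(name): name is "scene" or "top" or "wrist"; returns the picture (420x560x3 uint8, red, green, blue); there is no depth.
- optics.get_calibration(name): a dict with "fx", "fy", "cx", "cy" (pixels), "rvec" (rotation vector, rad) and "tvec" (3), from world to camera coordinates, as OpenCV has them. Camera axes: x right, y down, z forward; pixel columns grow to the right and rows downward; lengths in m; the calibration is good to about 2 mm. A picture is of the moment at which its call begins: read the wrist's pose just before it. get_calibration takes no time and is no camera call; for the wrist camera it gives the pose at the moment of the call.
- job.close_job(): hands the job in, once; it reports no verdict.
The state is a dict: "time": time; "joint_positions": joint angles; "qvel": joint speeds; "joint_torque": joint torques, N m; "tool_pos": TCP position; "ee_rot": TCP orientation; "wrist_force": force on the tool from outside, world axes, zero at the start; "wrist_torque": the same for the moment, N m; "width": finger opening in m.
Only numpy, scipy, OpenCV 4.12 (cv2) and the standard library are available. Lean on these libraries where they do the work, as an engineer would, in place of code of your own. Each camera call takes 0.05 s, during which the arm holds its last target.

## Working session

There is one attempt and no reset: what is moved stays moved. The work goes in short steps, Python scripts to look and compute and a tool call to move; the robot and the scene stay as the last step left them, time stands still between calls to the robot, and variables do not carry over. Pictures are saved under pics/ and viewed, and the job is handed in when it is done.

Besides the shell and the picture viewer there is one more tool, called by a JSON object that holds its "op" and its "data". apply_moves: Moves the arm, as the interface text tells. Its arguments: {"type":"object","properties":{"moves":{"type":"array"}},"required":["moves"]}

```bash
ls; mkdir -p pics
cat > h.py <<'E'
import numpy as np, cv2
from bench import robot, optics, job
def snap(n,f):
    c=optics.get_calibration(n); im=optics.snapshot(n); cv2.imwrite('pics/'+f+'.png',im[:,:,::-1]); return im,c
def ray(c,uv):
    R=cv2.Rodrigues(np.array(c['rvec'],float))[0]; t=np.array(c['tvec'],float)
    d=R.T@np.array([(uv[0]-c['cx'])/c['fx'],(uv[1]-c['cy'])/c['fy'],1]); return -R.T@t,d
def onz(c,uv,z):
    o,d=ray(c,uv); return o+d*(z-o[2])/d[2]
def proj(c,p):
    K=np.array([[c['fx'],0,c['cx']],[0,c['fy'],c['cy']],[0,0,1]],float)
    return cv2.projectPoints(np.array(p,float).reshape(-1,1,3),np.array(c['rvec'],float),np.array(c['tvec'],float),K,None)[0].reshape(-1,2)
E
python3 - <<'E'
from h import *
o=robot.get_obs(); print(o)
for n in ('scene','top','wrist'):
    im,c=snap(n,n+'0'); print(n,c, ray(c,(280,210)))
E
```

```text
pics
{'time': 0.0, 'joint_positions': array([ 1.01290712e+00,  8.79725629e-02,  1.37224515e+00,  2.21661133e-05,
        1.68359923e+00, -1.03098513e-01]), 'qvel': array([-1.80583912e-03,  1.16614756e-05,  2.85857613e-04, -1.34621025e-03,
       -3.94958707e-04, -2.74373768e-04]), 'joint_torque': array([ 1.28239490e-04, -3.40174592e+01, -3.02433372e+01,  7.17142364e-02,
        3.29215906e-02, -1.77108714e-04]), 'tool_pos': array([0.24132274, 0.49365531, 0.21829917]), 'ee_rot': array([-3.13938245e+00, -2.50828050e-04,  2.68680415e+00]), 'wrist_force': array([-0.60799142, -0.4622514 ,  0.94170972]), 'wrist_torque': array([-0.02426981, -0.00181871,  0.03448723]), 'width': 0.09388110733436046}
scene {'fx': 537.5282499315633, 'fy': 537.5282499315633, 'cx': 279.4125506900113, 'cy': 211.31765335358725, 'rvec': array([ 1.79743548, -1.00497364,  0.6232988 ]), 'tvec': array([-0.22827254,  0.29556713,  0.45548063])} (array([-0.12007707, -0.3536036 ,  0.4554963 ]), array([ 0.76677239,  0.48846889, -0.41649184]))
top {'fx': 388.8885669453696, 'fy': 388.8885669453696, 'cx': 280.10152405771106, 'cy': 211.196673749489, 'rvec': array([ 2.18572191, -2.1842671 ,  0.03276182]), 'tvec': array([0.077162  , 0.52643504, 0.94200158])} (array([0.47734131, 0.05710363, 0.96919515]), array([ 0.05435415,  0.02160203, -0.9982928 ]))
wrist {'fx': 333.75172639516614, 'fy': 333.75172639516614, 'cx': 276.7038150179903, 'cy': 208.6592230535661, 'rvec': array([-2.49015825, -1.55140692, -0.18321259]), 'tvec': array([-0.54920844, -0.02379411,  0.3892289 ])} (array([0.1810235 , 0.52355029, 0.38317202]), array([ 0.21825263, -0.09767696, -0.9710503 ]))
```

View pics/scene0.png

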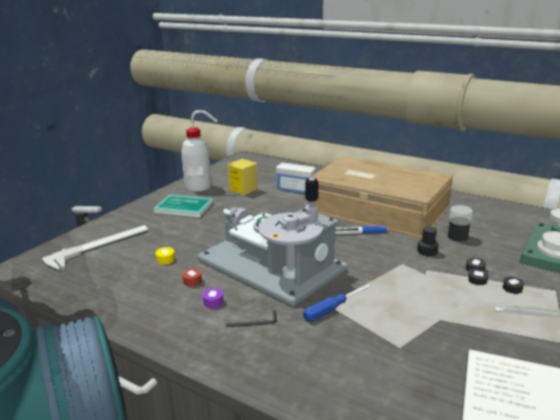

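View pics/top0.png

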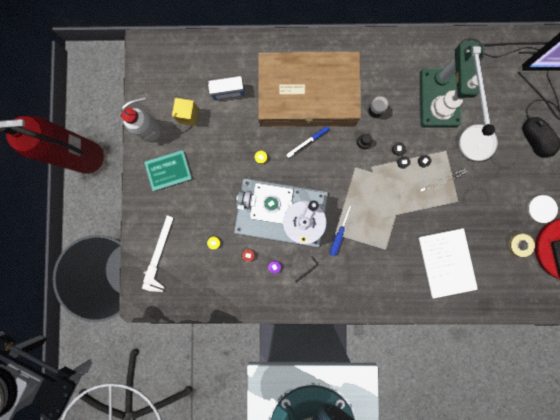

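View pics/wrist0.png

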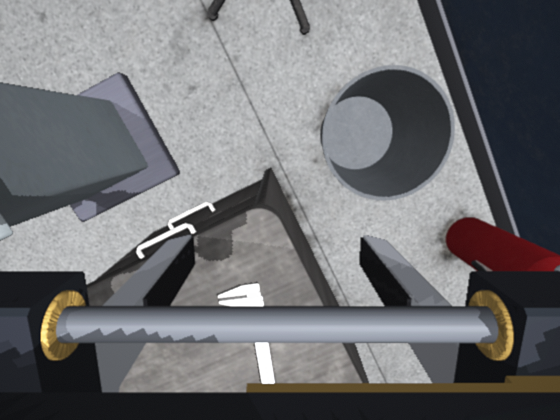

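The scene view shows the stage with the index plate at about (290,228) and the black knob at (312,188). In the top view the plate is at (304,222) and the knob at (313,206). The specimen is the green mount in the cup at (271,203); the red, purple and yellow mounts are not part of the job. I'll enlarge both views.

Run:
```python
import cv2
a=cv2.imread('pics/top0.png')[170:255,225:365]; cv2.imwrite('pics/top0c.png',cv2.resize(a,None,fx=5.6,fy=5.6,interpolation=cv2.INTER_CUBIC))
a=cv2.imread('pics/scene0.png')[170:300,190:360]; cv2.imwrite('pics/scene0c.png',cv2.resize(a,None,fx=4.5,fy=4.5,interpolation=cv2.INTER_CUBIC))
```

```text
(no output)
```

View pics/top0c.png

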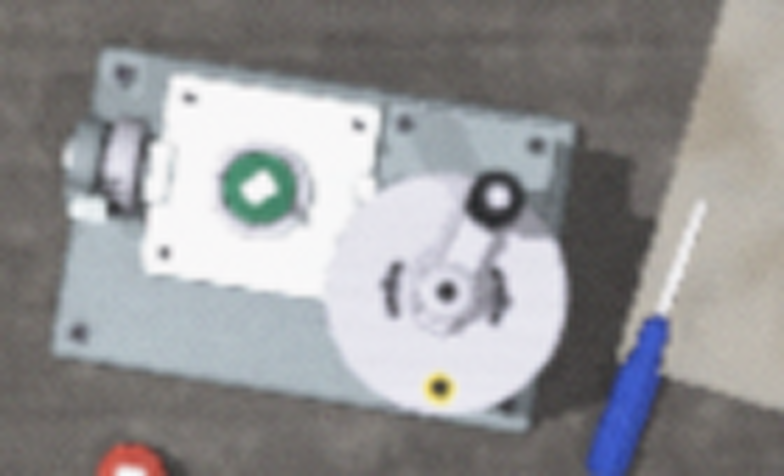

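View pics/scene0c.png

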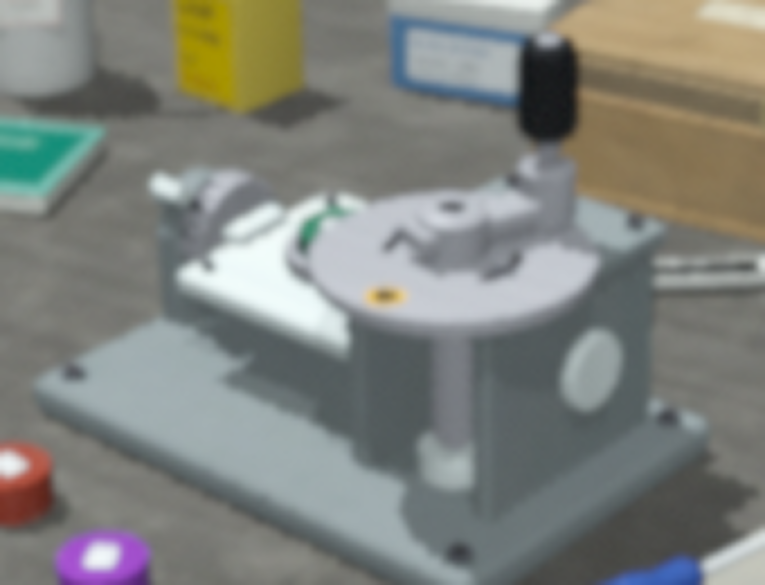

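Run:
```python
from h import *
im=cv2.imread('pics/top0.png'); c=optics.get_calibration('top'); cs=optics.get_calibration('scene')
x0,y0,s=225,170,6
a=cv2.resize(im[170:255,225:365],None,fx=s,fy=s,interpolation=cv2.INTER_CUBIC)
g=cv2.cvtColor(a,cv2.COLOR_BGR2GRAY)
r0=.0485*388.9/(.969-.098)*s; print('exp r',r0)
ci=cv2.HoughCircles(g,cv2.HOUGH_GRADIENT,1,200,param1=80,param2=20,minRadius=int(r0-6),maxRadius=int(r0+6)); print(ci)
back=lambda p:((p[0]+.5)/s-.5+x0,(p[1]+.5)/s-.5+y0)
C=onz(c,back(ci[0,0]),.098); print('centre',C)
hsv=cv2.cvtColor(a,cv2.COLOR_BGR2HSV)
m=cv2.inRange(hsv,(18,90,90),(35,255,255)); n,l,st,ce=cv2.connectedComponentsWithStats(m)
i=1+np.argmax(st[1:,4]); (hx,hy),hr=cv2.minEnclosingCircle(np.argwhere(l==i)[:,::-1].astype(np.float32)); print(hx,hy,hr)
H=onz(c,back((hx,hy)),.098); print('hole',H,np.linalg.norm(H-C))
# knob top black ring
m=cv2.inRange(g,0,60); n,l,st,ce=cv2.connectedComponentsWithStats(m)
for i in range(1,n):
    if st[i,4]>400: print(st[i],ce[i], onz(c,back(ce[i]),.166))
# base plate mask contour
m=cv2.inRange(hsv,(80,15,90),(110,80,200)); 
m=cv2.morphologyEx(m,cv2.MORPH_OPEN,np.ones((9,9)))
# base corners by hand, crop5.6
for p in [(98,48),(578,122),(530,430),(52,352)]:
    q=((p[0]+.5)/5.6-.5+x0,(p[1]+.5)/5.6-.5+y0); print(onz(c,q,.014)[:2])
print('scene proj of C,H',proj(cs,[C,H]))
# scene hole
im2=cv2.imread('pics/scene0.png'); h2=cv2.cvtColor(im2,cv2.COLOR_BGR2HSV)[225:245,265:290]
m=cv2.inRange(h2,(12,90,90),(35,255,255)); print(np.argwhere(m>0).mean(0)[::-1]+[265,225])
```

```text
exp r 129.9309988518944
NoneTraceback (most recent call last):
  File "<stdin>", line 9, in <module>
TypeError: 'NoneType' object is not subscriptable
```

```bash
cat > m.py <<'E'
from h import *
im=cv2.imread('pics/top0.png'); c=optics.get_calibration('top'); cs=optics.get_calibration('scene')
x0,y0,s=225,170,6
a=cv2.resize(im[170:255,225:365],None,fx=s,fy=s,interpolation=cv2.INTER_CUBIC)
g=cv2.cvtColor(a,cv2.COLOR_BGR2GRAY)
ci=cv2.HoughCircles(cv2.GaussianBlur(g,(0,0),2),cv2.HOUGH_GRADIENT,1.5,400,param1=30,param2=8,minRadius=122,maxRadius=138); print(ci)
back=lambda p:((p[0]+.5)/s-.5+x0,(p[1]+.5)/s-.5+y0)
C=onz(c,back(ci[0,0]),.098); print('centre',C)
hsv=cv2.cvtColor(a,cv2.COLOR_BGR2HSV)
m=cv2.inRange(hsv,(18,90,90),(35,255,255)); n,l,st,ce=cv2.connectedComponentsWithStats(m)
i=1+np.argmax(st[1:,4]); (hx,hy),hr=cv2.minEnclosingCircle(np.argwhere(l==i)[:,::-1].astype(np.float32)); print(hx,hy,hr)
H=onz(c,back((hx,hy)),.098); print('hole',H,np.linalg.norm(H-C))
m=cv2.inRange(g,0,60); n,l,st,ce=cv2.connectedComponentsWithStats(m)
for i in range(1,n):
    if st[i,4]>300: print(st[i],ce[i], onz(c,back(ce[i]),.166))
for p in [(98,48),(578,122),(530,430),(52,352)]:
    q=((p[0]+.5)/5.6-.5+x0,(p[1]+.5)/5.6-.5+y0); print(onz(c,q,.014)[:2])
print('scene proj of C,H',proj(cs,[C,H]))
im2=cv2.imread('pics/scene0.png'); h2=cv2.cvtColor(im2,cv2.COLOR_BGR2HSV)[225:245,265:290]
m=cv2.inRange(h2,(12,90,90),(35,255,255)); print(np.argwhere(m>0).mean(0)[::-1]+[265,225])
cv2.circle(a,(int(ci[0,0,0]),int(ci[0,0,1])),int(ci[0,0,2]),(0,0,255),1);cv2.imwrite('pics/fit1.png',a[:, :790])
E
python3 m.py
```

```text
[[[474.75 312.75 132.05]
  [ 18.75 152.25 128.75]]]
centre [0.49854002 0.02285929 0.098     ]
470.04638671875 415.7010192871094 14.600945472717285
hole [0.46023121 0.02468046 0.098     ] 0.038352068856019515
[504 189  55  53 908] [528.38436123 219.98017621] [0.52884308 0.0070212  0.166     ]
[639 377  20  48 505] [649.51881188 404.3009901 ] [ 0.46556359 -0.03422051  0.166     ]
[0.60829402 0.1717582 ]
[ 0.57524058 -0.03979576]
[ 0.44034354 -0.0182188 ]
[0.47405783 0.19116928]
scene proj of C,H [[290.15973752 225.46240149]
 [275.41610888 235.28906325]]
[275.  235.5]
```

View pics/fit1.png

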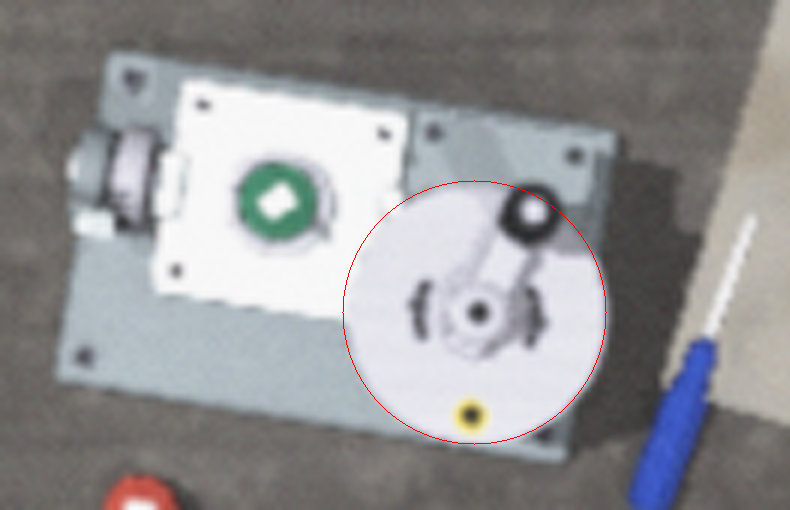

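The measurements agree. The hole is 38.4 mm from the fitted centre (38 given), and the base corners put crank_centre at (0.499, 0.022), against (0.4985, 0.0229) from the circle fit. The scene view confirms the hole to about 0.5 px. The brass-bushed hole at top (303,239) is the only locking hole; the two dark slots are for setting the plate. Next I'll locate the knob.

Run:
```python
from h import *
c=optics.get_calibration('top'); cs=optics.get_calibration('scene')
im=cv2.imread('pics/scene0.png'); g=cv2.cvtColor(im,cv2.COLOR_BGR2GRAY)
m=cv2.inRange(g[170:205,298:326],0,55); n,l,st,ce=cv2.connectedComponentsWithStats(m); i=1+np.argmax(st[1:,4]); print(st[i]+[298,170,0,0,0],ce[i]+[298,170])
us=(ce[i]+[298,170])
C=np.array([.4985,.0223,.098])
def tri(ra,rb):
    (o1,d1),(o2,d2)=ra,rb; A=np.array([d1,-d2]).T; t=np.linalg.lstsq(A,o2-o1,rcond=None)[0]; p,q=o1+t[0]*d1,o2+t[1]*d2; return (p+q)/2,np.linalg.norm(p-q)
ut=((528.4+.5)/6-.5+225,(220+.5)/6-.5+170)
print(tri(ray(c,ut),ray(cs,us)))
for th in np.radians(np.arange(-50,0,5)):
    k=C+[.038*np.cos(th),.038*np.sin(th),0]
    b=k.copy(); b[2]=.132; t=k.copy(); t[2]=.166
    print(np.degrees(th).round(),k[:2].round(4),proj(cs,[b,t]).round(1).tolist(),((proj(c,[b,t])-[225,170]+.5)*6-.5).round(0).tolist())
```

```text
[305 180  13  21 231] [311.38961039 190.37662338]
(array([0.53035329, 0.00532739, 0.14714465]), np.float64(0.0011918080486593816))
-50.0 [ 0.5229 -0.0068] [[315.6, 203.1], [315.9, 181.7]] [[561.0, 243.0], [569.0, 237.0]]
-45.0 [ 0.5254 -0.0046] [[315.1, 202.2], [315.4, 180.9]] [[555.0, 236.0], [562.0, 230.0]]
-40.0 [ 0.5276 -0.0021] [[314.4, 201.3], [314.6, 180.1]] [[548.0, 229.0], [555.0, 224.0]]
-35.0 [5.296e-01 5.000e-04] [[313.5, 200.5], [313.7, 179.4]] [[541.0, 224.0], [547.0, 218.0]]
-30.0 [0.5314 0.0033] [[312.4, 199.7], [312.7, 178.6]] [[533.0, 219.0], [539.0, 213.0]]
-25.0 [0.5329 0.0062] [[311.2, 199.0], [311.4, 178.0]] [[525.0, 215.0], [531.0, 208.0]]
-20.0 [0.5342 0.0093] [[309.8, 198.3], [310.0, 177.3]] [[516.0, 211.0], [522.0, 204.0]]
-15.0 [0.5352 0.0125] [[308.3, 197.7], [308.5, 176.7]] [[507.0, 208.0], [513.0, 202.0]]
-10.0 [0.5359 0.0157] [[306.7, 197.1], [306.8, 176.2]] [[498.0, 206.0], [503.0, 199.0]]
-5.0 [0.5364 0.019 ] [[305.0, 196.6], [305.1, 175.7]] [[489.0, 205.0], [494.0, 198.0]]
```

{"op": "apply_moves", "data": {"moves": [[[-3.3,-2.2,0],[0,0,-0.05],0.6],[[-6.6,-4.4,0],[0,0,-0.1],0.6],[[-9.9,-6.6,0],[0,0,-0.15],0.6],[[-13.2,-8.8,0],[0,0,-0.2],0.6],[[-16.5,-11,0],[0,0,-0.25],0.6],[[-19.8,-13.2,0],[0,0,-0.3],0.6],[[-23.1,-15.4,0],[0,0,-0.35],0.6],[[-26.4,-17.6,0],[0,0,-0.4],0.6],[[-29.7,-19.8,0],[0,0,-0.455],0.6],[[-33,-22,0],[0,0,-0.455],0.6]]}}

```text
time: 0.98
tool_pos: [0.4418, 0.1496, 0.2193]
ee_rot: [3.141, 0.0, -3.14]
wrist_force: [1.1, 0.5, 0.4]
width: 0.0559
```

{"op": "apply_moves", "data": {"moves": [[[-1.8,-2.9,0],[0,0,0],0.6],[[-3.6,-5.8,0],[0,0,0],0.6],[[-5.4,-8.7,0],[0,0,0],0.6],[[-7.2,-11.6,0],[0,0,0],0.6],[[-9,-14.6,0],[0,0,0],0.6],[[-9,-14.6,0.5],[0,0,0],0.6],[[-9,-14.6,1.0],[0,0,0],0.6],[[-9,-14.6,1.5],[0,0,0],0.6],[[-9,-14.6,2.0],[0,0,0],0.6],[[-9,-14.6,2.0],[0,0,0],0.6]]}}

```text
time: 1.82
tool_pos: [0.5302, 0.0068, 0.1979]
ee_rot: [3.141, -0.003, -3.14]
wrist_force: [-0.4, 0.2, 0.9]
width: 0.0566
```

Run:
```python
from h import *
o=robot.get_obs(); print(o['tool_pos'],o['ee_rot'],o['wrist_force'])
im,c=snap('wrist','wrist1')
print(proj(c,[[.532,.005,.166],[.4985,.0223,.098],[.4602,.0247,.098]]))
snap('scene','scene1')
a=cv2.imread('pics/scene1.png')[130:270,210:380]; cv2.imwrite('pics/scene1c.png',cv2.resize(a,None,fx=4,fy=4,interpolation=cv2.INTER_CUBIC))
```

```text
[0.53018396 0.00682931 0.19789817] [ 3.14100237e+00 -2.70355552e-03 -3.13952392e+00] [-0.41974625  0.2336873   0.85413168]
[[274.11054892 242.51566562]
 [296.34084416 174.2839993 ]
 [300.1529093  124.69017005]]
```

View pics/wrist1.png

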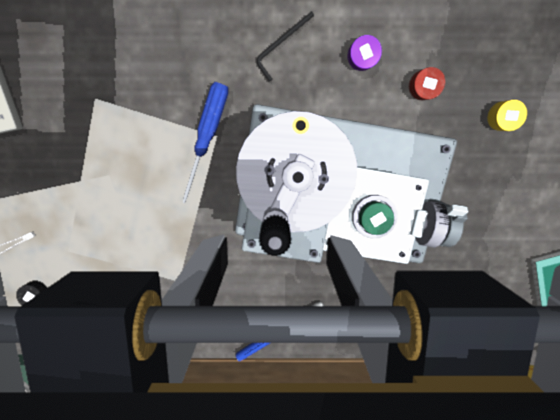

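View pics/scene1c.png

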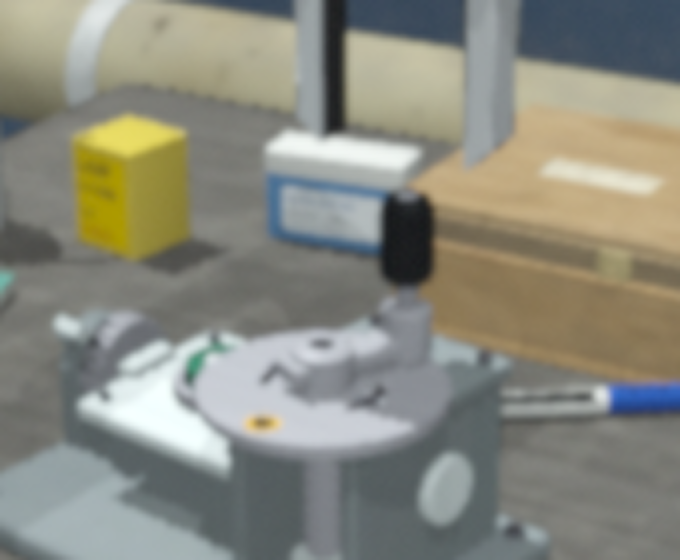

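The wrist view shows the brass hole at (300,125), the hub at (298,176), and the knob's top face at about (274,240) between the open fingers. All of these match the projections from the other views. I'll refine the figures and check that the arm has settled.

Run:
```python
from h import *
o=robot.get_obs(); print(o['time'],o['tool_pos'],o['ee_rot'],o['qvel'].round(4))
c=optics.get_calibration('wrist')
im=cv2.imread('pics/wrist1.png'); s=4
x0,y0=220,95
a=cv2.resize(im[95:275,220:370],None,fx=s,fy=s,interpolation=cv2.INTER_CUBIC)
hsv=cv2.cvtColor(a,cv2.COLOR_BGR2HSV); back=lambda p:((p[0]+.5)/s-.5+x0,(p[1]+.5)/s-.5+y0)
m=cv2.inRange(hsv,(18,90,90),(35,255,255)); n,l,st,ce=cv2.connectedComponentsWithStats(m)
i=1+np.argmax(st[1:,4]); h,hr=cv2.minEnclosingCircle(np.argwhere(l==i)[:,::-1].astype(np.float32))
H=onz(c,back(h),.098); print('hole',back(h),hr/s,H)
g=cv2.cvtColor(a,cv2.COLOR_BGR2GRAY); r0=.0485*333.75/(.363-.098)*s
ci=cv2.HoughCircles(cv2.GaussianBlur(g,(0,0),2),cv2.HOUGH_GRADIENT,1.5,400,param1=30,param2=8,minRadius=int(r0-10),maxRadius=int(r0+10)); print(r0,ci)
C=onz(c,back(ci[0,0]),.098); print(C,np.linalg.norm(H-C))
cv2.circle(a,tuple(int(v) for v in ci[0,0,:2]),int(ci[0,0,2]),(0,0,255),1)
k=proj(c,[[.532,.005,.166]])[0]; cv2.drawMarker(a,tuple(int(v) for v in (k-[x0,y0]+.5)*s-.5),(0,0,255))
cv2.imwrite('pics/w1c.png',a[:600])
```

```text
1.9167 [0.53087872 0.00663514 0.19927669] [ 3.14133538e+00 -4.26015957e-04 -3.13959253e+00] [-0.0032 -0.0029 -0.0174 -0.0028 -0.0009 -0.0001]
hole (300.2243423461914, 124.84473609924316) 7.649969577789307 [0.46119981 0.02461219 0.098     ]
244.33018867924528 [[[308.25 308.25 243.15]
  [230.25 701.25 248.1 ]]]
[0.49748859 0.02239391 0.098     ] 0.03635651252382279
```

Run:
```python
import cv2
a=cv2.imread('pics/wrist1.png')[205:265,240:320]; cv2.imwrite('pics/w1d.png',cv2.resize(a,None,fx=8,fy=8,interpolation=cv2.INTER_CUBIC))
```

```text
(no output)
```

View pics/w1c.png

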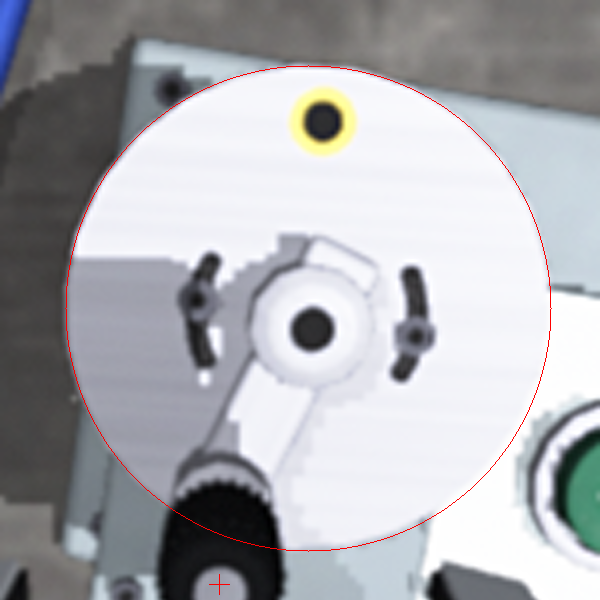

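View pics/w1d.png

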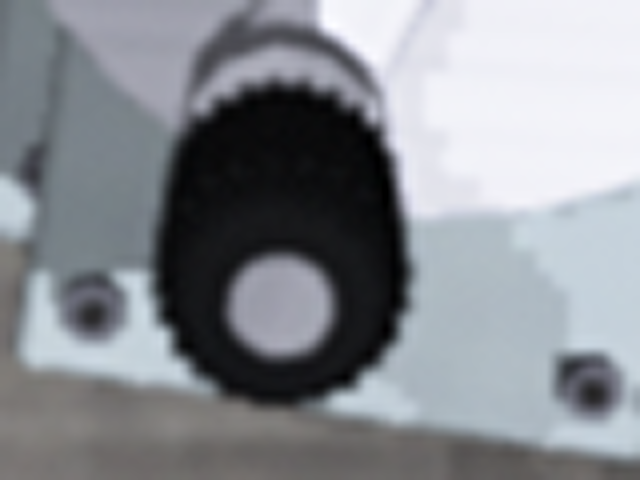

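{"op": "apply_moves", "data": {"moves": [[[-0.15,-0.1,0.8],[0,0,0],0.5],[[-0.15,-0.1,1.6],[0,0,0],0.4],[[-0.15,-0.1,2.4],[0,0,0],0.4],[[-0.15,-0.1,3.2],[0,0,0],0.4],[[-0.15,-0.1,4.0],[0,0,0],0.4],[[-0.15,-0.1,4.6],[0,0,0],0.4],[[-0.15,-0.1,5.0],[0,0,0],0.4],[[-0.15,-0.1,5.1],[0,0,0],0.4],[[-0.15,-0.1,5.1],[0,0,0],0.4],[[-0.15,-0.1,5.1],[0,0,0],0.4]]}}

```text
time: 2.75
tool_pos: [0.5332, 0.0045, 0.1488]
ee_rot: [3.142, 0.001, -3.141]
wrist_force: [1.0, -0.1, 0.1]
width: 0.0374
```

Run:
```python
from h import *
im,c=snap('wrist','wrist2')
o=robot.get_obs(); print(o['time'],o['tool_pos'],o['ee_rot'],o['wrist_force'],o['width'])
a=im[190:330,200:350]; cv2.imwrite('pics/w2c.png',cv2.resize(a[:,:,::-1],None,fx=4,fy=4,interpolation=cv2.INTER_CUBIC))
```

```text
2.8 [0.533312   0.00445646 0.1490239 ] [-3.14157212e+00  1.09603174e-03 -3.14145844e+00] [ 0.04313389 -0.18575722 -0.54212352] 0.03743486695785357
```

View pics/w2c.png

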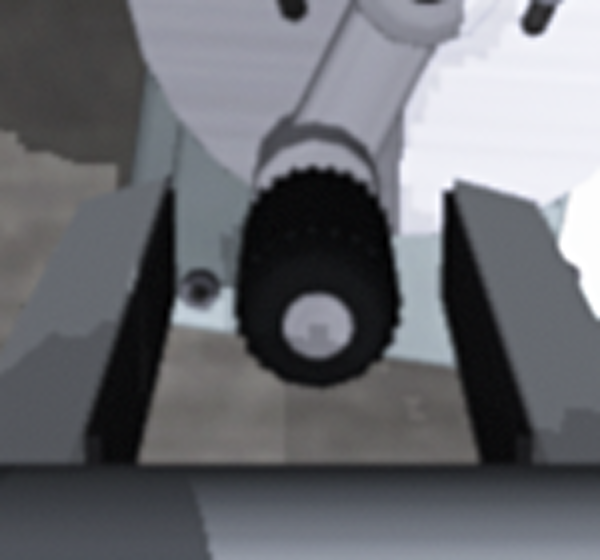

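{"op": "apply_moves", "data": {"moves": [[[0.05,0.05,0],[0,0,0],0.3],[[0.1,0.1,0],[0,0,0],0.25],[[0.1,0.1,0],[0,0,0],0.1],[[0.1,0.1,0],[0,0,0],0],[[0.1,0.1,0],[0,0,0],0],[[0.1,0.1,0],[0,0,0],0],[[0.1,0.1,0],[0,0,0],0],[[0.1,0.1,0],[0,0,0],0],[[0.1,0.1,0],[0,0,0],0],[[0.1,0.1,0],[0,0,0],0]]}}

```text
time: 3.63
tool_pos: [0.5321, 0.0056, 0.1487]
ee_rot: [3.141, 0.0, -3.141]
wrist_force: [-0.4, 0.1, 2.4]
width: 0.0194
```

Run:
```python
from h import *
im,c=snap('scene','scene3')
o=robot.get_obs(); print(o['time'],o['tool_pos'],o['ee_rot'],o['wrist_force'],o['width'])
a=im[130:270,210:380]; cv2.imwrite('pics/s3c.png',cv2.resize(a[:,:,::-1],None,fx=4,fy=4,interpolation=cv2.INTER_CUBIC))
```

```text
3.6833 [0.53209202 0.00557712 0.1487119 ] [ 3.14140658e+00  4.83900520e-04 -3.14138020e+00] [-0.71978087  1.21920205  1.1682093 ] 0.019864785276302928
```

View pics/s3c.png

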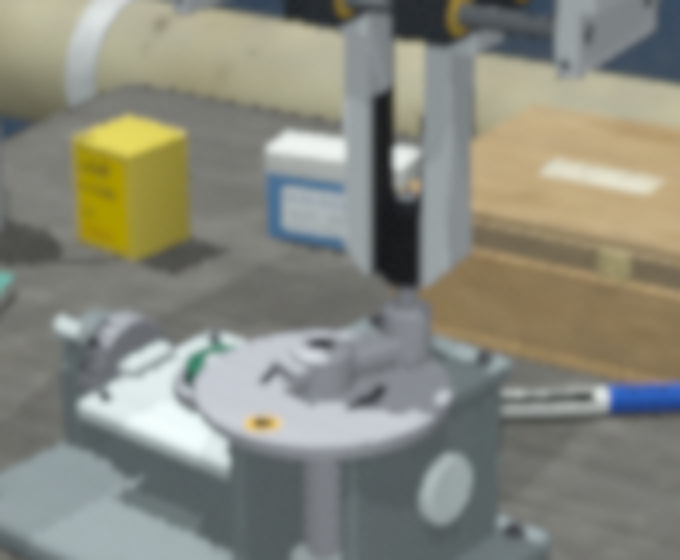

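The fingers hold the knob: opening 19.9 mm against its 20 mm, with low forces. Now I'll lift the pin clear.

{"op": "apply_moves", "data": {"moves": [[[0,0,-0.1],[0,0,0],0],[[0,0,-0.2],[0,0,0],0],[[0,0,-0.3],[0,0,0],0],[[0,0,-0.4],[0,0,0],0],[[0,0,-0.45],[0,0,0],0],[[0,0,-0.45],[0,0,0],0],[[0,0,-0.45],[0,0,0],0],[[0,0,-0.45],[0,0,0],0],[[0,0,-0.45],[0,0,0],0],[[0,0,-0.45],[0,0,0],0]]}}

```text
time: 4.52
tool_pos: [0.5319, 0.0056, 0.1529]
ee_rot: [3.141, -0.0, -3.141]
wrist_force: [3.2, 1.2, -5.9]
width: 0.0194
```

Run:
```python
from h import *
im,c=snap('scene','scene4')
o=robot.get_obs(); print(o['time'],o['tool_pos'],o['ee_rot'],o['wrist_force'],o['width'])
a=im[130:270,210:380]; cv2.imwrite('pics/s4c.png',cv2.resize(a[:,:,::-1],None,fx=4,fy=4,interpolation=cv2.INTER_CUBIC))
C=np.array([.4985,.0224]); v=o['tool_pos'][:2]-C; print(np.linalg.norm(v),np.degrees(np.arctan2(v[1],v[0])))
t0=np.radians(-27)
for k in range(1,11):
    t=t0-np.radians(12*k); print(k,(-3.8*(np.cos(t)-np.cos(t0))).round(2),(3.8*(np.sin(t)-np.sin(t0))).round(2))
```

```text
4.5667 [0.53186911 0.00558559 0.1528447 ] [ 3.14142850e+00 -2.40905743e-04 -3.14137361e+00] [ 2.60716456  1.00375891 -6.99090335] 0.019497681371395296
0.03736604835929298 -26.743146917620535
1 0.43 -0.67
2 0.99 -1.23
3 1.66 -1.66
4 2.4 -1.95
5 3.19 -2.07
6 3.98 -2.03
7 4.75 -1.82
8 5.46 -1.46
9 6.07 -0.96
10 6.57 -0.34
```

View pics/s4c.png

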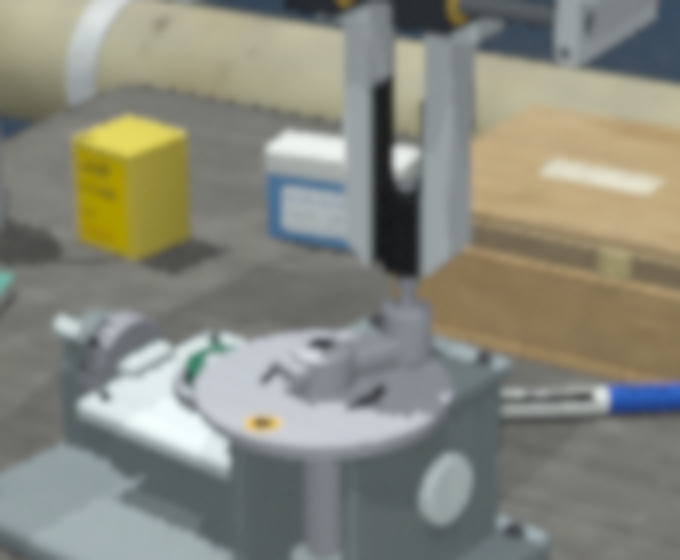

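The pin is lifted clear: Fz is −7 N (the spring), the hand is 4 mm higher, and the gap under the knob has grown. Now I'll wind clockwise.

{"op": "apply_moves", "data": {"moves": [[[0.43,-0.67,0],[0,0,0],0],[[0.99,-1.23,0],[0,0,0],0],[[1.66,-1.66,0],[0,0,0],0],[[2.4,-1.95,0],[0,0,0],0],[[3.19,-2.07,0],[0,0,0],0],[[3.98,-2.03,0],[0,0,0],0],[[4.75,-1.82,0],[0,0,0],0],[[5.46,-1.46,0],[0,0,0],0],[[6.07,-0.96,0],[0,0,0],0],[[6.57,-0.34,0],[0,0,0],0]]}}

```text
time: 5.4
tool_pos: [0.4657, 0.0021, 0.1532]
ee_rot: [-3.14, 0.001, 3.142]
wrist_force: [4.4, -1.1, -6.6]
width: 0.0197
```

Run:
```python
from h import *
im,c=snap('wrist','wrist5')
o=robot.get_obs(); print(o['time'],o['tool_pos'],o['ee_rot'],o['wrist_force'],o['width'])
C=np.array([.4985,.0224]); v=o['tool_pos'][:2]-C; print(np.linalg.norm(v),np.degrees(np.arctan2(v[1],v[0])))
```

```text
5.45 [0.46496219 0.00355474 0.15326757] [ 3.14088456e+00 -1.11837499e-04 -3.14057952e+00] [ 2.13834222  1.1573544  -7.71088849] 0.019534787415647084
0.03846983562604113 -150.66789282238886
```

View pics/wrist5.png

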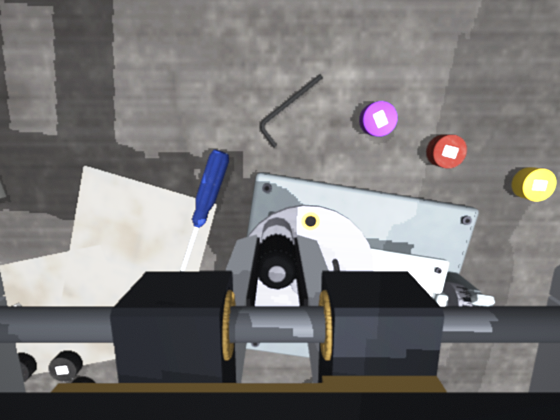

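Run:
```python
import numpy as np
for s in (-150,-270,-390):
    t0=np.radians(s); print(s)
    print([[float((-3.8*(np.cos(t)-np.cos(t0))).round(2)),float((3.8*(np.sin(t)-np.sin(t0))).round(2))] for t in t0-np.radians(12*np.arange(1,11))])
```

```text
-150
[[0.32, 0.73], [0.49, 1.5], [0.49, 2.3], [0.32, 3.07], [-0.0, 3.8], [-0.47, 4.44], [-1.06, 4.97], [-1.75, 5.37], [-2.5, 5.62], [-3.29, 5.7]]
-270
[[-0.79, -0.08], [-1.55, -0.33], [-2.23, -0.73], [-2.82, -1.26], [-3.29, -1.9], [-3.61, -2.63], [-3.78, -3.4], [-3.78, -4.2], [-3.61, -4.97], [-3.29, -5.7]]
-390
[[0.47, -0.64], [1.06, -1.17], [1.75, -1.57], [2.5, -1.82], [3.29, -1.9], [4.08, -1.82], [4.84, -1.57], [5.52, -1.17], [6.11, -0.64], [6.58, 0.0]]
```

{"op": "apply_moves", "data": {"moves": [[[0.32,0.73,0],[0,0,0],0],[[0.49,1.5,0],[0,0,0],0],[[0.49,2.3,0],[0,0,0],0],[[0.32,3.07,0],[0,0,0],0],[[0,3.8,0],[0,0,0],0],[[-0.47,4.44,0],[0,0,0],0],[[-1.06,4.97,0],[0,0,0],0],[[-1.75,5.37,0],[0,0,0],0],[[-2.5,5.62,0],[0,0,0],0],[[-3.29,5.7,0],[0,0,0],0]]}}

```text
time: 6.28
tool_pos: [0.4997, 0.0603, 0.1526]
ee_rot: [3.14, -0.001, -3.14]
wrist_force: [-2.6, 0.3, -6.9]
width: 0.0196
```

```bash
cat > st.py <<'E'
from h import *
o=robot.get_obs(); print(o['time'],o['tool_pos'].round(5),o['wrist_force'].round(2),o['width'].round(4),np.abs(o['qvel']).max().round(3))
C=np.array([.4979,.0224]); v=o['tool_pos'][:2]-C; print(np.linalg.norm(v),np.degrees(np.arctan2(v[1],v[0])))
E
python3 st.py
```

```text
Traceback (most recent call last):
  File "st.py", line 2, in <module>
    o=robot.get_obs(); print(o['time'],o['tool_pos'].round(5),o['wrist_force'].round(2),o['width'].round(4),np.abs(o['qvel']).max().round(3))
                                                                                        ^^^^^^^^^^^^^^^^
AttributeError: 'float' object has no attribute 'round'
```

{"op": "apply_moves", "data": {"moves": [[[-0.79,-0.08,0],[0,0,0],0],[[-1.55,-0.33,0],[0,0,0],0],[[-2.23,-0.73,0],[0,0,0],0],[[-2.82,-1.26,0],[0,0,0],0],[[-3.29,-1.9,0],[0,0,0],0],[[-3.61,-2.63,0],[0,0,0],0],[[-3.78,-3.4,0],[0,0,0],0],[[-3.78,-4.2,0],[0,0,0],0],[[-3.61,-4.97,0],[0,0,0],0],[[-3.29,-5.7,0],[0,0,0],0]]}}

```text
time: 7.12
tool_pos: [0.5311, 0.0027, 0.1524]
ee_rot: [3.138, -0.003, -3.141]
wrist_force: [-5.4, 7.2, -7.3]
width: 0.0194
```

```bash
sed -i "s/o\['width'\].round(4)/round(o['width'],4)/" st.py
python3 st.py
```

```text
7.1167 [0.53108 0.00273 0.15239] [-5.35  7.24 -7.3 ] 0.0194 0.171
0.03857144361698149 -30.660530725647988
```

{"op": "apply_moves", "data": {"moves": [[[0.55,-0.6,0],[0,0,0],0],[[1.14,-1.12,0],[0,0,0],0],[[1.83,-1.52,0],[0,0,0],0],[[2.58,-1.77,0],[0,0,0],0],[[3.37,-1.85,0],[0,0,0],0],[[4.16,-1.77,0],[0,0,0],0],[[4.92,-1.52,0],[0,0,0],0],[[5.6,-1.12,0],[0,0,0],0],[[6.19,-0.6,0],[0,0,0],0],[[6.66,0.05,0],[0,0,0],0]]}}

```text
time: 7.95
tool_pos: [0.4659, 0.0018, 0.1537]
ee_rot: [-3.139, 0.003, 3.141]
wrist_force: [4.7, -0.8, -7.6]
width: 0.0197
```

```bash
python3 st.py
```

```text
7.95 [0.46592 0.00184 0.15368] [ 4.73 -0.84 -7.6 ] 0.0197 0.161
0.03801773814271477 -147.25782375040893
```

{"op": "apply_moves", "data": {"moves": [[[0.32,0.73,0],[0,0,0],0],[[0.49,1.5,0],[0,0,0],0],[[0.49,2.3,0],[0,0,0],0],[[0.32,3.07,0],[0,0,0],0],[[0,3.8,0],[0,0,0],0],[[-0.47,4.44,0],[0,0,0],0],[[-1.06,4.97,0],[0,0,0],0],[[-1.75,5.37,0],[0,0,0],0],[[-2.5,5.62,0],[0,0,0],0],[[-3.29,5.7,0],[0,0,0],0]]}}

```text
time: 8.78
tool_pos: [0.4983, 0.0605, 0.1524]
ee_rot: [3.14, -0.003, -3.141]
wrist_force: [-2.9, -1.9, -6.0]
width: 0.0196
```

```bash
python3 st.py
```

```text
8.7833 [0.49828 0.06049 0.15235] [-2.9  -1.88 -6.05] 0.0196 0.216
0.038096337170727586 89.42973170974138
```

{"op": "apply_moves", "data": {"moves": [[[-0.79,-0.08,0],[0,0,0],0],[[-1.55,-0.33,0],[0,0,0],0],[[-2.23,-0.73,0],[0,0,0],0],[[-2.82,-1.26,0],[0,0,0],0],[[-3.29,-1.9,0],[0,0,0],0],[[-3.61,-2.63,0],[0,0,0],0],[[-3.78,-3.4,0],[0,0,0],0],[[-3.78,-4.2,0],[0,0,0],0],[[-3.61,-4.97,0],[0,0,0],0],[[-3.29,-5.7,0],[0,0,0],0]]}}

```text
time: 9.62
tool_pos: [0.531, 0.0028, 0.1528]
ee_rot: [3.139, -0.0, -3.141]
wrist_force: [-2.5, 4.9, -7.0]
width: 0.0195
```

```bash
python3 st.py
```

```text
9.6167 [0.53098 0.00282 0.15284] [-2.5   4.9  -6.99] 0.0195 0.17
0.03843488275544517 -30.61800390123991
```

{"op": "apply_moves", "data": {"moves": [[[0.5,-0.62,0],[0,0,0],0],[[1.08,-1.15,0],[0,0,0],0],[[1.77,-1.55,0],[0,0,0],0],[[2.52,-1.8,0],[0,0,0],0],[[3.31,-1.88,0],[0,0,0],0],[[4.1,-1.8,0],[0,0,0],0],[[4.86,-1.55,0],[0,0,0],0],[[5.54,-1.15,0],[0,0,0],0],[[6.13,-0.62,0],[0,0,0],0],[[6.6,0.02,0],[0,0,0],0]]}}

```text
time: 10.45
tool_pos: [0.4657, 0.0021, 0.1537]
ee_rot: [-3.139, 0.003, 3.141]
wrist_force: [3.8, -0.7, -7.6]
width: 0.0189
```

```bash
python3 st.py
python3 - <<'E'
from h import *
im,c=snap('wrist','wrist9')
o=robot.get_obs(); print(o['tool_pos'])
a=im[190:290,210:360]; cv2.imwrite('pics/w9c.png',cv2.resize(a[:,:,::-1],None,fx=5,fy=5,interpolation=cv2.INTER_CUBIC))
h=cv2.cvtColor(im[190:290,290:360],cv2.COLOR_RGB2HSV); m=cv2.inRange(h,(18,90,90),(35,255,255))
p,r=cv2.minEnclosingCircle(np.argwhere(m>0)[:,::-1].astype(np.float32)); p=np.array(p)+[290,190]; print('hole px',p,r,onz(c,p,.098))
im,c=snap('scene','scene9'); a=im[170:270,200:340]; cv2.imwrite('pics/s9c.png',cv2.resize(a[:,:,::-1],None,fx=5,fy=5,interpolation=cv2.INTER_CUBIC))
print(robot.get_obs()['tool_pos'])
E
```

```text
10.45 [0.46571 0.00213 0.15374] [ 3.84 -0.65 -7.58] 0.0189 0.16
0.03803757069878909 -147.79881337449865
[0.4648092  0.00370512 0.15360791]
hole px [310.16666603 220.5       ] 6.346578598022461 [0.46027727 0.0247365  0.098     ]
[0.46484321 0.00365753 0.15334543]
```

View pics/w9c.png

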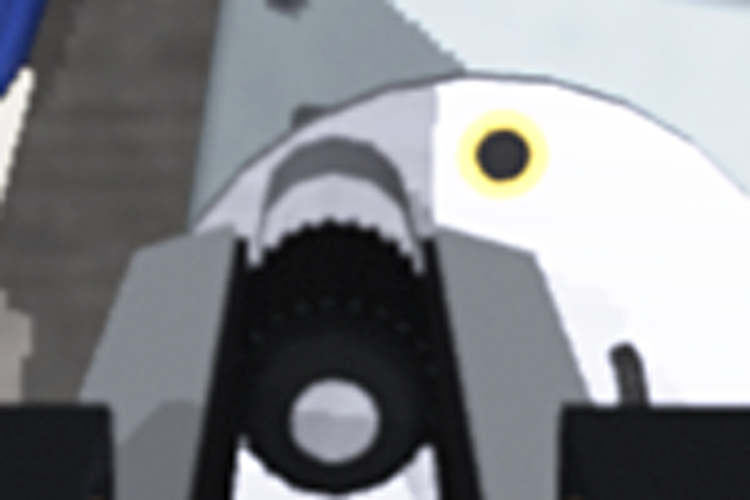

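View pics/s9c.png

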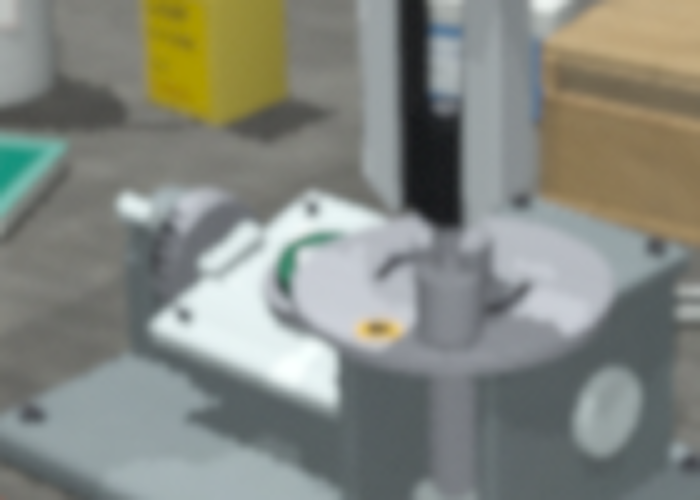

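The wrist view shows the knob at about (277,275) and the brass hole at (310,220). The hole measures (0.4603, 0.0247), the same as before. The scene view shows the pin still lifted over the boss. I'll move to about 8 mm short of the hole and lower the pin towards the plate.

{"op": "apply_moves", "data": {"moves": [[[0.15,0.31,0],[0,0,0],0],[[0.28,0.63,0],[0,0,0],0],[[0.38,0.97,0],[0,0,0],0],[[0.45,1.3,0],[0,0,0],0],[[0.45,1.3,0],[0,0,0],0],[[0.45,1.3,0.1],[0,0,0],0],[[0.45,1.3,0.2],[0,0,0],0],[[0.45,1.3,0.3],[0,0,0],0],[[0.45,1.3,0.4],[0,0,0],0],[[0.45,1.3,0.4],[0,0,0],0]]}}

```text
time: 11.38
tool_pos: [0.4606, 0.0161, 0.1492]
ee_rot: [3.141, -0.0, -3.141]
wrist_force: [-0.4, 0.3, -4.6]
width: 0.0192
```

```bash
python3 st.py
python3 - <<'E'
from h import *
im,c=snap('wrist','wrist10')
a=im[170:290,210:360]; cv2.imwrite('pics/w10c.png',cv2.resize(a[:,:,::-1],None,fx=4,fy=4,interpolation=cv2.INTER_CUBIC))
E
python3 st.py
```

```text
11.3833 [0.46057 0.01613 0.14918] [-0.42  0.32 -4.63] 0.0192 0.003
0.03785592034956221 -170.4621796639822
11.4333 [0.46058 0.0161  0.14922] [ 0.27  0.8  -5.05] 0.0195 0.002
0.037844653104241656 -170.4148025592799
```

View pics/w10c.png

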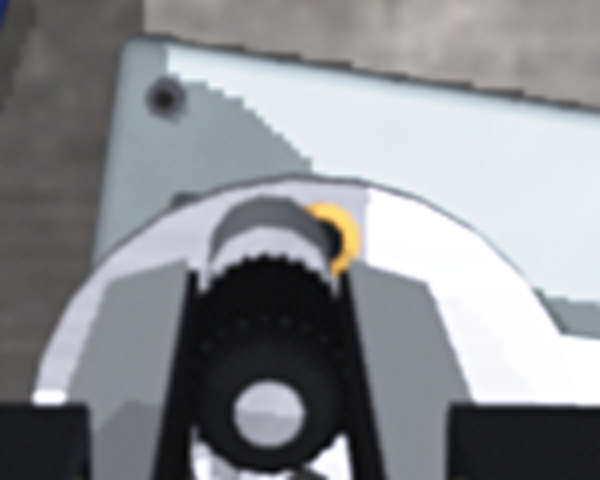

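Fz is −5 N, so the hand still carries the spring and the pin is just above the plate. I'll lower it a little more to let it ride.

{"op": "apply_moves", "data": {"moves": [[[0,0,0.02],[0,0,0],0],[[0,0,0.04],[0,0,0],0],[[0,0,0.06],[0,0,0],0],[[0,0,0.06],[0,0,0],0],[[0,0,0.06],[0,0,0],0],[[0,0,0.06],[0,0,0],0],[[0,0,0.06],[0,0,0],0],[[0,0,0.06],[0,0,0],0],[[0,0,0.06],[0,0,0],0],[[0,0,0.06],[0,0,0],0]]}}

```text
time: 12.27
tool_pos: [0.4607, 0.016, 0.1487]
ee_rot: [3.141, 0.0, -3.141]
wrist_force: [-2.9, 2.5, 1.3]
width: 0.0198
```

```bash
python3 st.py
```

```text
12.2667 [0.46073 0.016   0.14871] [-2.93  2.5   1.25] 0.0198 0.002
0.037712952490112674 -170.2286273442293
```

The pin now rides on the plate. I'll loosen the jaws to about 1.6 mm of play, so only the spring presses the pin, and push the knob toward the hole with the right-hand finger.

{"op": "apply_moves", "data": {"moves": [[[0,0,0],[0,0,0],0.23],[[0,0,0],[0,0,0],0.23],[[0,0,0],[0,0,0],0.23],[[0,0.1,0],[0,0,0],0.23],[[0,0.2,0],[0,0,0],0.23],[[0,0.3,0],[0,0,0],0.23],[[0,0.4,0],[0,0,0],0.23],[[0,0.5,0],[0,0,0],0.23],[[0,0.55,0],[0,0,0],0.23],[[0,0.55,0],[0,0,0],0.23]]}}

```text
time: 13.1
tool_pos: [0.4608, 0.0193, 0.1485]
ee_rot: [-3.137, 0.0, 3.141]
wrist_force: [-1.0, -6.0, 0.2]
width: 0.0216
```

```bash
python3 st.py
python3 - <<'E'
from h import *
im,c=snap('wrist','wrist11')
a=im[170:290,210:360]; cv2.imwrite('pics/w11c.png',cv2.resize(a[:,:,::-1],None,fx=4,fy=4,interpolation=cv2.INTER_CUBIC))
im,c=snap('scene','scene11'); a=im[170:270,200:340]; cv2.imwrite('pics/s11c.png',cv2.resize(a[:,:,::-1],None,fx=5,fy=5,interpolation=cv2.INTER_CUBIC))
E
python3 st.py
```

```text
13.1 [0.46081 0.0193  0.14847] [-0.97 -5.98  0.21] 0.0216 0.003
0.0372224337106833 -175.2153204999131
13.2 [0.46076 0.01931 0.14843] [-0.57 -6.07 -0.49] 0.022 0.002
0.03726938802125251 -175.24145626106616
```

View pics/w11c.png

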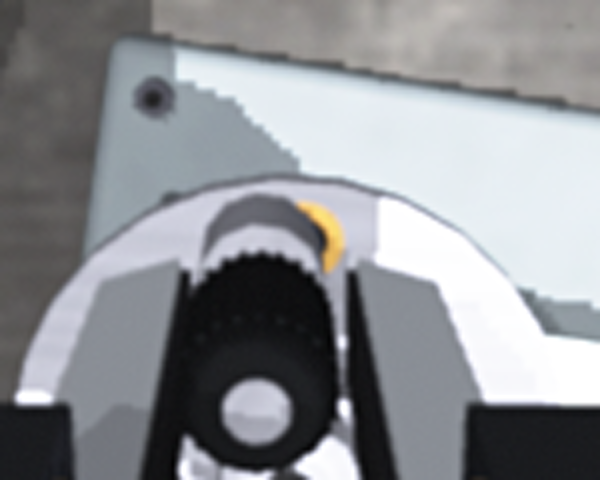

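View pics/s11c.png

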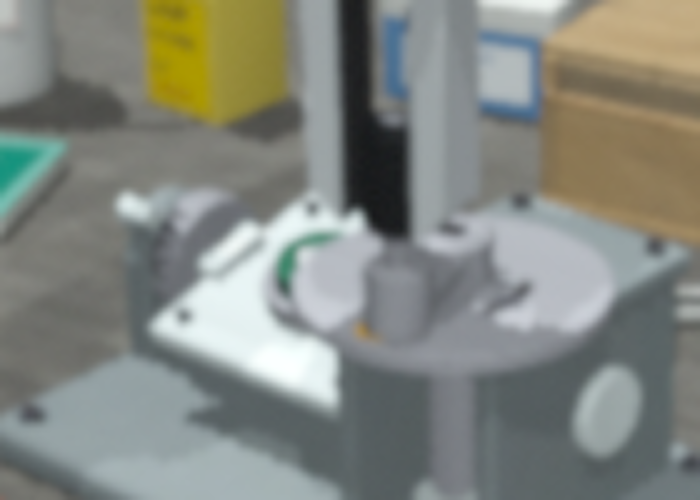

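Lateral compliance is about 2.7 N/mm, so it is gentle. The knob is at about y = 0.0185, with 6 mm to go, and the pushing force is 6 N. Continuing.

{"op": "apply_moves", "data": {"moves": [[[0,0.07,0],[0,0,0],0.23],[[0,0.14,0],[0,0,0],0.23],[[0,0.21,0],[0,0,0],0.23],[[0,0.28,0],[0,0,0],0.23],[[0,0.34,0],[0,0,0],0.23],[[0,0.38,0],[0,0,0],0.23],[[0,0.42,0],[0,0,0],0.23],[[0,0.42,0],[0,0,0],0.23],[[0,0.42,0],[0,0,0],0.23],[[0,0.42,0],[0,0,0],0.23]]}}

```text
time: 14.03
tool_pos: [0.4607, 0.0257, 0.1483]
ee_rot: [3.141, -0.0, -3.141]
wrist_force: [-0.8, -1.8, 0.7]
width: 0.0213
```

```bash
python3 st.py
cat > look.py <<'E'
from h import *; import sys
k=sys.argv[1]
im,c=snap('scene','scene'+k); a=im[170:270,200:340]; cv2.imwrite('pics/s'+k+'c.png',cv2.resize(a[:,:,::-1],None,fx=5,fy=5,interpolation=cv2.INTER_CUBIC))
E
python3 look.py 12
```

```text
14.0333 [0.46072 0.02567 0.14831] [-0.81 -1.82  0.68] 0.0213 0.001
0.03732439681653117 174.96849572041435
```

View pics/s12c.png

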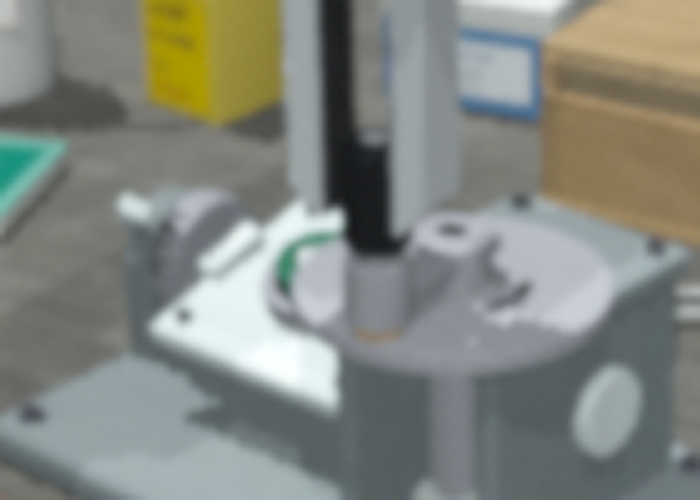

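```bash
python3 - <<'E'
from h import *
cs=optics.get_calibration('scene')
for nm,k in (('s11',[.4600,.0185]),('s12',[.4600,.0248])):
  for lab,z in (('home',.1245),('ride',.132)):
    p=(proj(cs,[[*k,z],[*k,z+.034],[*k,.121]])-[200,170]+.5)*5-.5; print(nm,lab,'bottom,top,bosstop',p.round(0).tolist())
E
python3 st.py
```

```text
s11 home bottom,top,bosstop [[395.0, 251.0], [393.0, 141.0], [395.0, 262.0]]
s11 ride bottom,top,bosstop [[395.0, 227.0], [393.0, 116.0], [395.0, 262.0]]
s12 home bottom,top,bosstop [[377.0, 246.0], [374.0, 137.0], [377.0, 257.0]]
s12 ride bottom,top,bosstop [[376.0, 222.0], [374.0, 112.0], [377.0, 257.0]]
14.0833 [0.4607  0.02565 0.14831] [ 0.31 -2.51 -0.24] 0.0214 0.001
0.03734275820493335 175.00627162017102
```

The pin has dropped home: the knob's top is at crop (372,135), against a predicted 137 when home and 112 when riding. The push force fell to about 2 N. I'll open the jaws and back off upward.

{"op": "apply_moves", "data": {"moves": [[[0,-0.1,0],[0,0,0],0.26],[[0,-0.15,0],[0,0,0],0.32],[[0,-0.15,0],[0,0,0],0.42],[[0,-0.15,0],[0,0,0],0.45],[[0,-0.15,-0.8],[0,0,0],0.45],[[0,-0.15,-2.0],[0,0,0],0.45],[[0,-0.15,-3.5],[0,0,0],0.45],[[0,-0.15,-5.0],[0,0,0],0.45],[[0,-0.15,-6.5],[0,0,0],0.45],[[0,-0.15,-7.0],[0,0,0],0.45]]}}

```text
time: 14.92
tool_pos: [0.4622, 0.024, 0.2224]
ee_rot: [-3.141, 0.006, -3.141]
wrist_force: [-0.4, 0.1, 1.0]
width: 0.0423
```

```bash
python3 st.py; python3 look.py 13;  python3 - <<'E'
from h import *
im,c=snap('wrist','wrist13'); print(proj(c,[[.460,.0247,z] for z in (.1585,.166)]))
a=im[90:270,220:480]; cv2.imwrite('pics/w13c.png',cv2.resize(a[:,:,::-1],None,fx=3,fy=3,interpolation=cv2.INTER_CUBIC))
E
```

```text
14.9167 [0.46219 0.02398 0.22242] [-0.44  0.09  0.98] 0.0423 0.091
0.03574112132002324 177.46201765264956
[[278.06315752 221.41636963]
 [278.10637278 224.45075646]]
```

View pics/s13c.png

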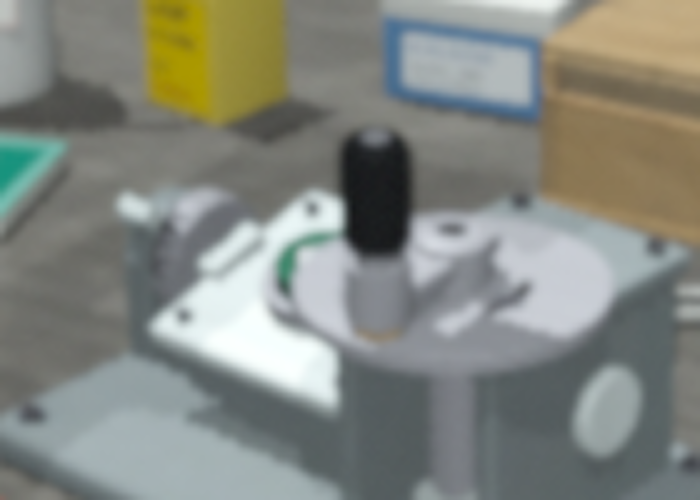

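View pics/w13c.png

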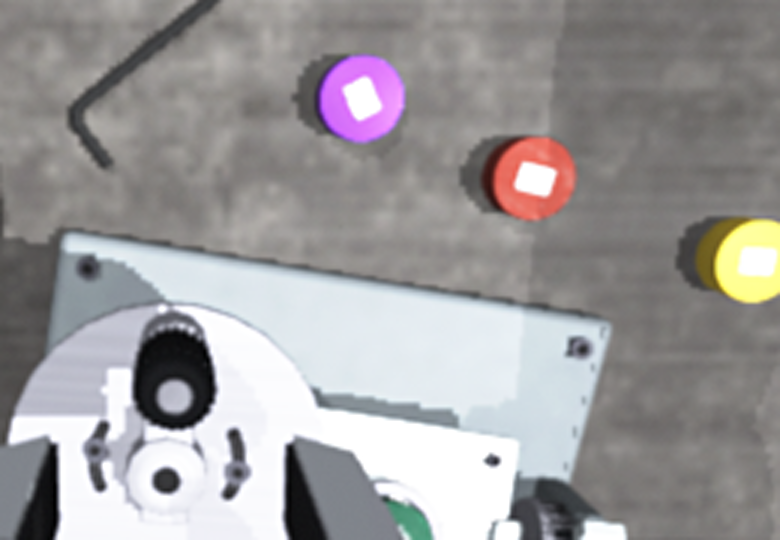

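The knob sits just above its boss, so the pin is home, and the arm is clear. There is time to check the drum against its pointer, so I'll move the wrist camera over it.

{"op": "apply_moves", "data": {"moves": [[[0,0,-1.0],[0,0,0],0.45],[[-1.5,1.4,-2],[0,0,0],0.7],[[-3.5,3.2,-2],[0,0,0],1],[[-5.5,5,-2],[0,0,0],1],[[-7.5,6.8,-2],[0,0,0],1],[[-9.5,8.6,-2],[0,0,0],1],[[-11.5,10.5,-2],[0,0,0],1],[[-13.5,12.5,-2],[0,0,0],1],[[-13.5,12.5,-2],[0,0,0],1],[[-13.5,12.5,-2],[0,0,0],1]]}}

```text
time: 15.85
tool_pos: [0.5957, 0.1497, 0.2365]
ee_rot: [-3.141, -0.004, -3.14]
wrist_force: [-0.5, 0.8, 0.6]
width: 0.0939
```

```bash
python3 st.py
python3 - <<'E'
from h import *
im,c=snap('wrist','wrist14'); p=proj(c,[[.556,.16,.07],[.46,.0247,.1585]]); print(p)
x,y=p[0].astype(int); y0=max(0,y-40); x0=max(0,x-50)
a=im[y0:y0+80,x0:x0+100]; cv2.imwrite('pics/w14c.png',cv2.resize(a[:,:,::-1],None,fx=7,fy=7,interpolation=cv2.INTER_CUBIC))
im,c=snap('top','top14')
E
```

```text
15.85 [0.59568 0.14973 0.23654] [-0.47  0.8   0.63] 0.0939 0.046
0.16054437343700856 52.47688268386201
[[287.43858656 157.39551987]
 [ 87.80015518  21.90251895]]
```

View pics/wrist14.png

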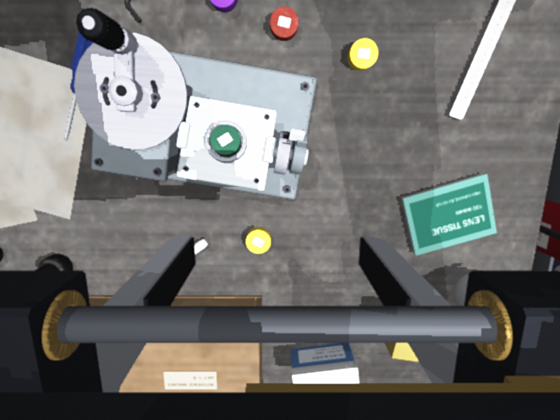

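View pics/w14c.png

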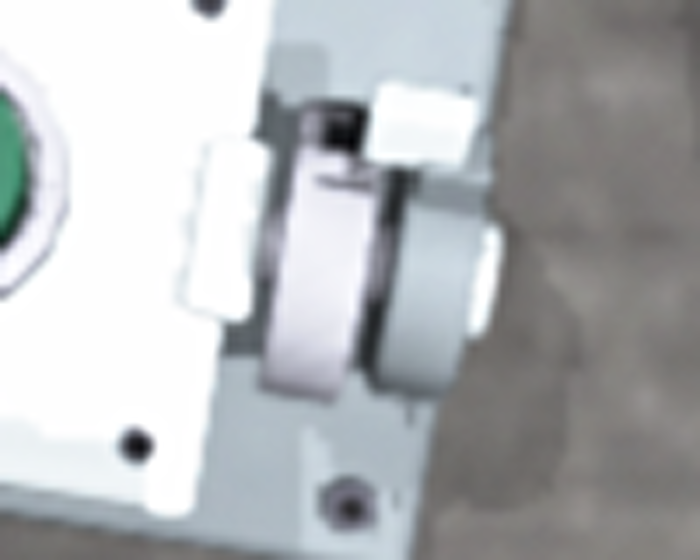

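The drum is visible at crop (320,260), with the black pointer at its front edge and a mark right behind its tip. I'll tilt the camera for a frontal look.

{"op": "apply_moves", "data": {"moves": [[[0.9,0.2,0],[0,-0.1,0],1],[[1.8,0.3,0.5],[0,-0.2,0],1],[[2.7,0.4,1],[0,-0.3,0],1],[[3.6,0.5,1.5],[0,-0.4,0],1],[[3.6,0.5,2],[0,-0.5,0],1],[[3.6,0.5,2],[0,-0.5,0],1],[[3.6,0.5,2],[0,-0.5,0],1],[[3.6,0.5,2],[0,-0.5,0],1],[[3.6,0.5,2],[0,-0.5,0],1],[[3.6,0.5,2],[0,-0.5,0],1]]}}

```text
time: 16.78
tool_pos: [0.562, 0.1539, 0.2211]
ee_rot: [3.141, 0.503, 3.14]
wrist_force: [0.1, 0.6, -0.3]
width: 0.0938
```

```bash
python3 st.py
python3 - <<'E'
from h import *
im,c=snap('wrist','wrist15'); p=proj(c,[[.546,.16,.07],[.46,.0247,.1585]]); print(p, ray(c,(280,210)))
x,y=p[0].astype(int); y0=max(0,y-40); x0=max(0,x-50)
a=im[y0:y0+80,x0:x0+100]; cv2.imwrite('pics/w15c.png',cv2.resize(a[:,:,::-1],None,fx=7,fy=7,interpolation=cv2.INTER_CUBIC))
E
```

```text
16.7833 [0.56203 0.15394 0.22109] [ 0.12  0.56 -0.31] 0.0938 0.014
0.14633777638077713 64.00752654566558
[[284.23172188 103.97604561]
 [ -4.33007037  12.52156904]] (array([0.42337002, 0.15378202, 0.33271532]), array([ 0.67771703,  0.0089314 , -0.73534586]))
```

View pics/wrist15.png

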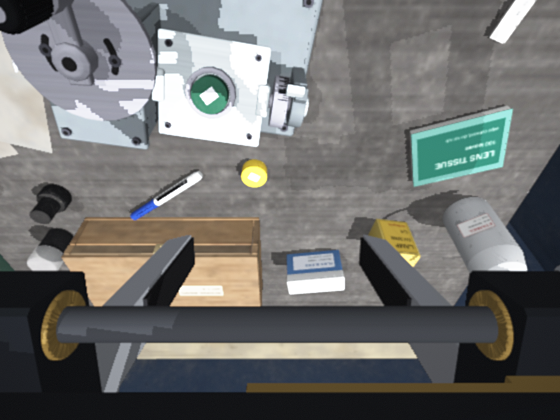

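View pics/w15c.png

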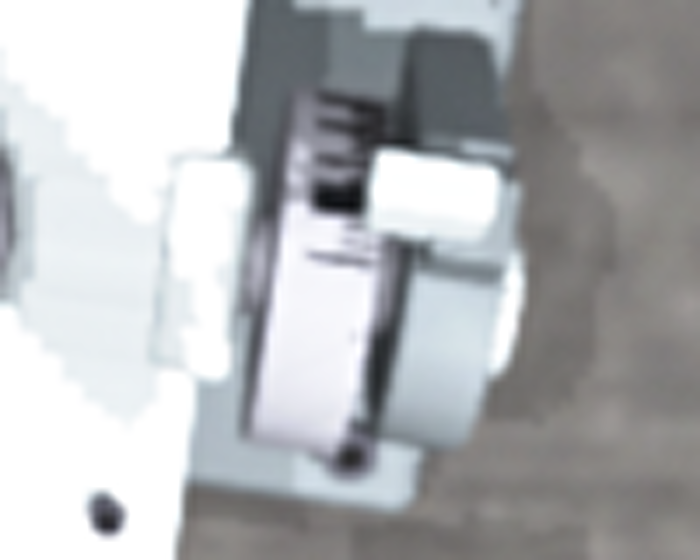

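The drum agrees. From the long mark at crop row 255 come two short marks (240, 222), and the pointer at 195 covers the third, which is the next long mark. The specimen is in its cup and the mounts are where they were. Handing in.

Run:
```python
from h import *
a=optics.snapshot('top'); cv2.imwrite('pics/topend.png',a[:,:,::-1])
b=cv2.imread('pics/top0.png')[:,:,::-1]
for nm,(lo,hi) in dict(purple=((135,100,80),(160,255,255)),red=((0,140,80),(6,255,255)),blue=((110,130,60),(125,255,255))).items():
    for im in (b,a):
        h=cv2.cvtColor(np.ascontiguousarray(im[170:300,195:350]),cv2.COLOR_RGB2HSV); m=cv2.inRange(h,lo,hi); p=np.argwhere(m>0); print(nm,len(p),p.mean(0)[::-1]+[195,170] if len(p) else None)
print(robot.get_obs()['time'],robot.get_obs()['wrist_force']); print(job.close_job())
```

```text
purple 107 [274.24299065 266.71962617]
purple 106 [274.18867925 266.72641509]
red 67 [248.17910448 255.01492537]
red 33 [251.09090909 253.72727273]
blue 183 [336.73224044 241.84699454]
blue 163 [336.50306748 242.57668712]
16.8833 [-0.44522023  0.27915772 -0.3093377 ]
the job is handed in; nothing more can be done
None
```

The job is handed in at about 17 s of the 69 s allowed. I lifted the spring pin clear by its knob and wound the crank about 2.4 turns clockwise. I then let the pin ride with the jaws loosened and eased it along until it dropped into the brass-bushed hole.

**Last checks:**
- **Pin home:** with the hand off, the knob's top matched the predicted "home" height to within about half a pixel of the original picture; riding would have shown it 5 pixels higher.
- **Drum:** the pointer covers a mark where a long one should be. Counting 5-degree marks from the neighbouring long mark, two short ones lie between them. The turn count from the hand's travel agrees with 15 degrees.
- **Forces:** the largest wrist force I read was about 12 N, while winding with the pin lifted. With the pin on the plate or in the hole, readings stayed near 6 N. I only read forces at the end of each move, so brief peaks in between are not ruled out.
- **Specimen and bystanders:** the specimen is still in its cup, and the purple mount and screwdriver are unmoved. The arm was touching nothing at hand-in.

**One check disagreed:** in the last top picture the red mount showed only half the pixels of the first one (33 against 67), with its centre about 3 pixels away. I put this down to the arm shading or covering part of it but did not look at that picture. The hand never went near it, and it looked in place in the wrist view after the pin dropped.

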